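# Load the leaf drill jig

### The arm

A 6-joint arm with a two-finger parallel gripper is mounted at the origin on a cart in front of the work surface, level with it; the furniture and walls round the work are solid. World frame = base frame: x ahead of the robot, y to its left, z up, the work surface at z = 0. Lengths are in m, angles in rad, forces in N, time in s.
With the tool pointing down it reaches from about 0.3 to 0.775 m from the base axis. Payload 14.6 kg.
Tool frame: the origin (TCP) lies midway between the tips of the shut fingers; the grasp point (between the pads) lies 19 mm behind it; z points along the fingers, y is the direction in which the jaws open and shut (so a half turn about z gives the same grasp; the last joint's range is limited). The gripper opens to 85 mm and grips with 20 to 120 N. Pads are 22 mm wide; open, the fingers measure 114 mm over their backs; the gripper's body (76 mm by 85 mm) begins 54 mm behind the grasp point. The pads swing forward as they close: fully open they stand 13 mm farther back than shut.
Start: joints at [1.223, 0.3, 1.521, -0, 1.321, -0.067], TCP at [0.152, 0.528, 0.231] pointing down, gripper open.
Joint ranges: [-3.03, 3.03], [-0.79, 2.21], [0.23, 2.52], [-1.04, 4.18], [0, 3.07], [-2.55, 2.55]. Speed limits (rad/s): [2.22, 2.22, 2.57, 3.14, 3.14, 3.14].

### API

Orientations are given as a 3x3 rotation matrix whose columns are the frame's x, y, z axes.
In Python, from bench import env gives the robot as it stands.
- The arm moves only by the tool send_rows, never from a script. Its argument "motion" is one flat list of numbers, 6 for each row, row after row: the shift along the tool's x, y, z in mm, then the turn, a rotation vector about the tool's x, y, z in rad. In form: [dx, dy, dz, ax, ay, az, dx, dy, dz, ax, ay, az, ...]. A call has 1 to 20 rows; each row is the pose to reach, as a shift and turn from the pose measured when the call began, along the tool's axes at that moment; what a row does not reach only later rows make up. A row lasts 1/8 s, in which the tool goes at most 62.5 mm and 10.7 degrees, less where a joint would pass 70% of its speed; a pose out of reach is approached as far as the arm can. A call with a gripper value outside its range is refused whole. "jaw" is the opening, from -1 (shut) to 1 (fully open), set as the call begins (left out, the last holds). The fingers move at their own pace and stop on an object; "force" is the grip in N (left out, the last holds). Time passes only in rows, so rows that repeat a pose let the fingers close. It gives the time, the measured TCP pose, the force and the opening at its end, in the units of the state.
- env.get_state(): the state, without advancing time (a new reading comes with each control period).
- env.grab_frame(name): name is "scene" or "top"; returns the picture (420x560x3 uint8, blue, green, red); there is no depth.
- env.camera_model(name): a dict with "fovy" (degrees; the focal length in pixels is half the picture's height over the tangent of half this angle, whatever the lens; pixels are square), "cx", "cy" (the principal point, pixels), "rvec" (rotation vector, rad) and "tvec" (3), from world to camera coordinates, as OpenCV has them. Camera axes: x right, y down, z forward; pixel columns grow to the right and rows downward; lengths in m; the calibration is good to about 2 mm. A picture is of the moment at which its call begins. camera_model takes no time and is no camera call.
- env.close_job(): hands the job in, once; it reports no verdict.
Trained networks look in the newest picture that a camera, given by its name, has taken for a name from the list of things; names that differ only in an ending like _2 or _b are one class to them, and where a whole thing is asked for, a point or a joint stands for the part that bears it (a point fixed in the world has none). Each returns a list of dicts, best first, with "confidence" (0 to 1); they miss things now and then, are a little off and sometimes report something else, mostly with a low value. They report only what shows in the picture. A call takes as long as a camera call. They do not tell look-alikes from the thing itself.
- env.spot_in(camera, name): "position" ([column, row] in pixels, amid what is visible of it).
- env.regions_of(camera, name): "region" (420x560 bool, what is visible of it) and "position" ([column, row] in pixels, amid what is visible of it).
The state is a dict: "time": time; "qpos": joint angles; "joint_vel": joint speeds; "joint_efforts": joint torques, N m; "tool_pos": TCP position; "eef_rot": TCP orientation; "contact_force": force on the tool from outside, world axes, zero at the start; "ft_torque": the same for the moment, N m; "opening": opening from 0.0 (shut) to 1.0 (fully open).
Only numpy, scipy, OpenCV 4.12 (cv2) and the standard library are available. Lean on these libraries where they do the work, as an engineer would, in place of code of your own. Each camera call takes 0.05 s, during which the arm holds its last target.

### The job

Load the long wood piece into the drill jig: with one fingertip press the jig's long pedal down and keep the spring leaf open, and with the other fingertip push the wood's near end forward under the leaf until it is fully home against the end stop. Only when it is home let the pedal up, so that the leaf springs down onto the wood. Only push: do not grip or lift the wood, and leave the things round the jig where they are.

Things in the scene. Friction and masses are not known exactly. Their poses are not given: they have to be found in the camera images.
- jig: Leaf drill jig, fixed. Origin on the bench top under the channel's middle line; x along the channel, the push direction (away from the robot), y left to the pedal, z up. Plywood base x -245..+110, y -52..+80, 8 mm thick; its top is the channel floor. Wooden guide rails at y = +/-23..30 mm, x -220..+90, rise to z = 22 mm (channel 46 mm wide).
- stop_face (a point): Centre of the end stop's near face, against which the wood's far end comes when home: jig x = +90, y = 0, z = 23 mm. The aluminium stop crosses the channel and is 38 mm high.
- hinge (a point): Point on the hinge shaft at jig x = -137.5, y = +36, z = 36 mm. The shaft, 8 mm thick, runs along jig x, in bearings up to 44 mm high at x = -232, -43 and +96 mm. Left of it is the pedal, right of it the channel; pedal and leaf are one steel rocker on it.
- leaf (a joint): Angle of leaf and pedal: 0 = shut by its spring, grows as the pedal is pressed, stops at 0.65 rad. The leaf clears the wood's top from 0.36 rad; 0.5 to 0.6 is a good opening, and the pedal's top is then about 24 mm high at jig y = 60 mm, where holding it takes about 8 N. Let go with the wood home, the leaf rests on the wood at about 0.33 rad.
- pedal (a point): Middle of the pedal's top face (jig x = -137.5, y = +61, z = 38 mm when shut); moves with it. The pedal is a steel plate 3 mm thick, jig x -220..-55, y 44..78 mm, level when shut; it tips down to the left by the leaf angle, the same wherever along x it is pressed, so a finger can slide forward along it and hold it down.
- nose (a point): Middle of the underside of the leaf's nose, z = 34 mm when shut; moves with the leaf. The nose, jig x 30..44, y -20..-4 mm, hangs from the leaf plate (x 30..80 mm over the channel, top 56 mm high shut, up to 95 mm open) and bars the wood when shut; pushing the wood against it does not open it. A post 52 mm high at x 28..84, y -41..-31 mm carries the shut leaf's edge.
- workpiece: The long square piece of softwood, 160x42x38 mm, 0.1 to 0.2 kg, lying on the channel floor between the guide rails, along them. Origin at the centre of its underside, x along its length in the push direction. At the start its origin is at jig x = -80 to -58 mm (its far end short of the nose); fully home it is at jig x = +10 mm.
- push_end (a point): Centre of the workpiece's near end face (the one that is pushed), 19 mm above its underside; outside the leaf throughout.
- jar: Bystander, loose on the bench beside the jig: glass screw jar with a dark lid, 60 mm across, 76 mm high. Origin at the centre of its underside.
- flat_offcut: Bystander, loose on the bench beside the jig: short flat wood offcut with a knot, 90x60x18 mm (not the workpiece). Origin at the centre of its underside.
- bolt: Bystander, loose on the bench beside the jig: steel hex bolt with nut, 66 mm long, 18 mm wide, lying. Origin at the centre of its underside.
- tape: Bystander, loose on the bench beside the jig: green tape measure, 36x91 mm, 68 mm high. Origin at the centre of its underside.
- pen: Bystander, loose on the bench beside the jig: white marker with a black cap, 136 mm long, 18 mm thick, lying. Origin at the centre of its underside.
There are look-alikes about, which are no part of the job. Of the things like the workpiece, leave any that is green or purple; of the rest the larger one is meant.

How it is judged:
On the way, in this order (a step that is already met when the one before it is completed fails the run):
1. a finger holds the leaf open (over 0.38 rad) while the wood is still short of the nose (value of joint leaf above 0.38 rad and contact force between the fingers and jig above 0.3 N and x of workpiece in the frame of jig below -0.045 m), for 0.2 s.
2. the wood is pushed home to within 3.5 mm of the end stop while a finger still holds the leaf open (value of joint leaf above 0.38 rad and contact force between the fingers and jig above 0.3 N and x of workpiece in the frame of jig above 0.0065 m and y of workpiece in the frame of jig between -0.006 and 0.006 m and z of workpiece in the frame of jig below 0.012 m and angle between the x axis of workpiece and the x axis of jig, either way round below 0.06 rad), for 0.1 s.
At the end, for the whole second after the job is handed in: The wood lies flat in the channel, within 3.5 mm of the end stop and along the channel (0.06 rad), at rest, and the released leaf presses on its top (leaf angle 0.24 to 0.40 rad) (x of workpiece in the frame of jig above 0.0065 m and y of workpiece in the frame of jig between -0.006 and 0.006 m and z of workpiece in the frame of jig below 0.012 m and angle between the x axis of workpiece and the x axis of jig, either way round below 0.06 rad and value of joint leaf between 0.24 and 0.4 rad and contact force between jig and workpiece above 5 N and linear speed of workpiece below 0.01 m/s and velocity of joint leaf between -0.05 and 0.05 rad/s); the robot touches nothing.
It fails at once if the wood is lifted or tipped (12 mm above the channel floor, or 0.15 rad) (z of workpiece in the frame of jig above 0.02 m or angle between workpiece's own z axis and vertical above 0.15 rad).
It fails at once if a thing beside the jig is shifted by more than 20 mm (distance of any of jar, flat_offcut, bolt, tape, pen from where it was at the start of the episode above 0.02 m).
It also fails if it takes over 48 s, if anything falls off the work surface, if the arm or the gripper's body presses on something with over 40 N, if the wrist force passes 120 N, or if a joint passes its speed limit or range.

## Working session

There is one attempt and no reset: what is moved stays moved. The work goes in short steps, Python scripts to look and compute and a tool call to move; the robot and the scene stay as the last step left them, time stands still between calls to the robot, and variables do not carry over. Pictures are saved under pics/ and viewed, and the job is handed in when it is done.

Besides the shell and the picture viewer there is one more tool, called after ">>>" as name(argument=value, ...) on one line, values as JSON. send_rows: Moves the arm, as the interface text tells. Its arguments: {"type":"object","properties":{"motion":{"type":"array"},"jaw":{"type":"number"},"force":{"type":"number"}},"required":["motion"]}

```bash
mkdir -p pics; ls; python3 - <<'E'
from bench import env
import cv2
for n in("scene","top"):
    cv2.imwrite(f"pics/{n}0.png",env.grab_frame(n)); print(env.camera_model(n))
s=env.get_state();print(s)
E
```

```text
pics
{'fovy': 47.05455775445534, 'cx': 281.28065889266924, 'cy': 210.99575334066972, 'rvec': array([ 1.92751463, -1.07032098,  0.59307806]), 'tvec': array([-0.31015672,  0.31022357,  0.69184783])}
{'fovy': 46.86616106569364, 'cx': 283.97739703891546, 'cy': 204.4019942268569, 'rvec': array([ 2.00580546, -2.22283658,  0.23324312]), 'tvec': array([0.04469059, 0.57001918, 1.03527607])}
{'time': 0.1, 'qpos': array([ 1.22342345e+00,  3.00393188e-01,  1.52151417e+00, -2.60256626e-05,
        1.32072613e+00, -6.66053541e-02]), 'joint_vel': array([ 0.00059185, -0.00107627, -0.00183397,  0.00180472, -0.00177029,
        0.00047873]), 'joint_efforts': array([ 1.22812606e-03, -5.44379747e+01, -3.62378490e+01, -6.58056479e-05,
        2.97572995e-03,  4.58853060e-05]), 'tool_pos': array([0.1523397 , 0.52825829, 0.23079236]), 'eef_rot': array([[-9.60844828e-01,  2.77086824e-01, -3.30621167e-04],
       [ 2.77087018e-01,  9.60844321e-01, -9.87253204e-04],
       [ 4.41206157e-05, -1.04020797e-03, -9.99999458e-01]]), 'contact_force': array([ 0.06762271,  0.37474339, -1.14024163]), 'ft_torque': array([-0.01074973, -0.00182638,  0.01123166]), 'opening': 1.0009874564848562}
```

View pics/scene0.png

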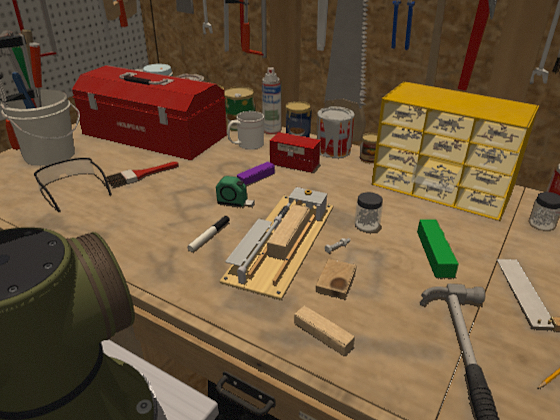

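View pics/top0.png

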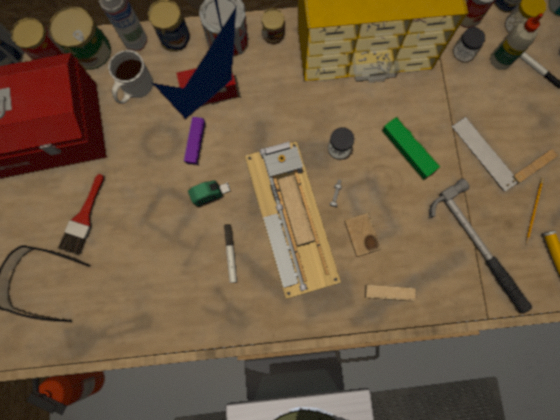

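```bash
cat > h.py <<'E'
from bench import env
import cv2, numpy as np
def cam(n):
    m=env.camera_model(n); f=210/np.tan(np.radians(m['fovy']/2))
    K=np.array([[f,0,m['cx']],[0,f,m['cy']],[0,0,1]]); return K,m['rvec'],m['tvec']
def proj(n,P):
    K,r,t=cam(n); return cv2.projectPoints(np.float64(P).reshape(-1,1,3),r,t,K,None)[0].reshape(-1,2)
def ray(n,uv,z):
    K,r,t=cam(n); R=cv2.Rodrigues(r)[0]; o=-R.T@t; d=R.T@np.linalg.solve(K,[uv[0],uv[1],1]); return o+d*(z-o[2])/d[2]
E
python3 - <<'E'
from h import *
for n in("top","scene"):
    for k in ["workpiece","jig","hinge","stop_face","pedal","nose","push_end","jar","flat_offcut","bolt","tape","pen"]:
        for d in env.spot_in(n,k): print(n,k,np.round(d['position']),round(d['confidence'],2))
E
```

```text
top workpiece [410. 150.] 0.85
top workpiece [391. 292.] 0.83
top workpiece [294. 210.] 0.64
top workpiece [196. 138.] 0.59
top jig [289. 227.] 0.59
top hinge [290. 222.] 0.77
top stop_face [291. 226.] 0.74
top pedal [281. 226.] 0.6
top pedal [295. 211.] 0.36
top nose [281. 227.] 0.66
top push_end [293. 208.] 0.96
top push_end [388. 294.] 0.89
top push_end [193. 140.] 0.61
top push_end [408. 148.] 0.58
top jar [337. 140.] 0.58
top flat_offcut [363. 235.] 0.69
top bolt [334. 195.] 0.68
top tape [206. 189.] 0.93
top pen [230. 251.] 0.82
scene workpiece [326. 330.] 0.72
scene workpiece [288. 233.] 0.63
scene workpiece [258. 169.] 0.62
scene workpiece [435. 251.] 0.57
scene workpiece [272. 255.] 0.29
scene jig [275. 257.] 0.9
scene hinge [273. 258.] 0.96
scene stop_face [271. 257.] 0.86
scene pedal [257. 230.] 0.65
scene nose [260. 229.] 0.87
scene push_end [258. 175.] 0.97
scene push_end [324. 329.] 0.81
scene push_end [286. 234.] 0.73
scene push_end [440. 248.] 0.73
scene push_end [260. 235.] 0.57
scene jar [369. 208.] 0.85
scene jar [289. 233.] 0.38
scene flat_offcut [333. 280.] 0.58
scene bolt [259. 231.] 0.31
scene tape [234. 192.] 0.7
scene pen [211. 233.] 0.88
scene pen [273. 255.] 0.58
```

```bash
python3 - <<'E'
from h import *
a=cv2.imread('pics/top0.png')[130:310,230:430]; b=cv2.imread('pics/scene0.png')[175:355,210:360]
cv2.imwrite('pics/tc.png',cv2.resize(a[:,:120],None,fx=3.3,fy=3.3,interpolation=cv2.INTER_CUBIC)); cv2.imwrite('pics/sc.png',cv2.resize(b[:130],None,fx=4.5,fy=4.5,interpolation=cv2.INTER_CUBIC))
cv2.imwrite('pics/tw.png',cv2.resize(a,None,fx=3,fy=3,interpolation=cv2.INTER_CUBIC))
E
```

```text
(no output)
```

View pics/tw.png

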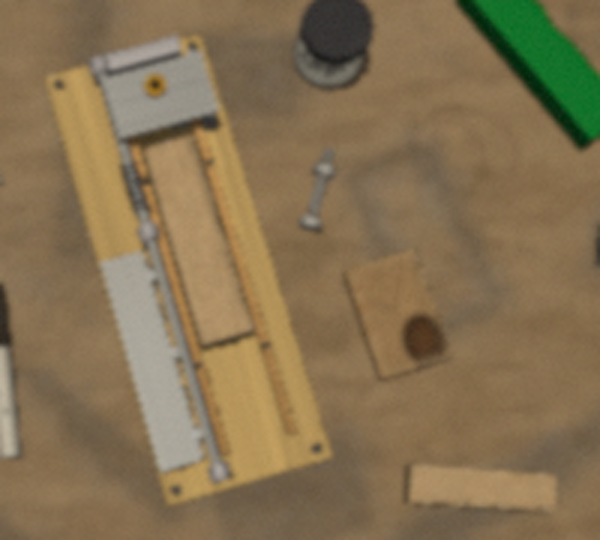

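View pics/sc.png

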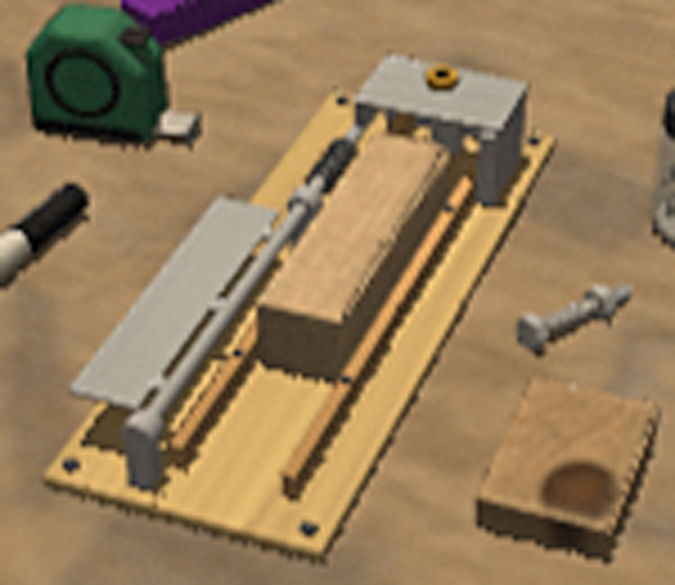

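```bash
cat >> h.py <<'E'
def jw(p,P):
    P=np.atleast_2d(P); c,s=np.cos(p[2]),np.sin(p[2])
    return np.c_[p[0]+c*P[:,0]-s*P[:,1],p[1]+s*P[:,0]+c*P[:,1],P[:,2]]
E
python3 - <<'E'
from h import *
from scipy.optimize import least_squares
C=np.array([[110,80,8],[110,-52,8],[-245,-52,8],[-245,80,8.]])/1000
T=np.array([[48,76],[200,38],[330,457],[170,502]])/3+[230,130]-.33
S=np.array([[335,92],[555,138],[325,553],[45,480]])/4.5+[210,175]-.4
def sol(w):
    f=lambda p:np.r_[(proj('top',jw(p,C))-T).ravel()*w[0],(proj('scene',jw(p,C))-S).ravel()*w[1]]
    r=least_squares(f,[.5,0,0.]); return r.x,f(r.x).reshape(-1,2)
for w in((1,1),(1,0),(0,1)):
    p,e=sol(w);print(np.round(p,4),np.round(e,1).tolist())
p,_=sol((1,1)); np.save('jig.npy',p)
# push_end top near edge in jig frame, z=46mm
for n,uvs in(('top',np.array([[205,346],[254,332]])/3+[230,130]-.33),('scene',np.array([[262,303],[343,322]])/4.5+[210,175]-.4)):
    for uv in uvs:
        P=ray(n,uv,.046); c,s=np.cos(p[2]),np.sin(p[2]);d=P[:2]-p[:2];print(n,np.round([c*d[0]+s*d[1],-s*d[0]+c*d[1]],4))
for n in("top","scene"):
    im=cv2.imread(f'pics/{n}0.png');im=cv2.resize(im,None,fx=4,fy=4,interpolation=cv2.INTER_CUBIC)
    def pl(P,col):
        cv2.polylines(im,[np.int32(proj(n,jw(p,np.array(P)/1000))*4+1.5)],True,col,1)
    pl(C*1000,(0,0,255)); pl([[-55,44,38],[-55,78,38],[-220,78,38],[-220,44,38]],(255,0,0))
    pl([[-220,-23,22],[90,-23,22],[90,-30,22],[-220,-30,22]],(0,255,0));pl([[-220,23,22],[90,23,22],[90,30,22],[-220,30,22]],(0,255,0))
    u=proj(n,jw(p,[[-.07,0,.02]]))[0]*4
    x,y=int(u[0]),int(u[1]); cv2.imwrite(f'pics/ov_{n}.png',im[y-300:y+300,x-350:x+350])
E
```

```text
[ 0.6189 -0.0312  0.1817] [[-1.1, 0.4], [0.5, -1.5], [1.5, 0.4], [-0.5, 1.9], [-0.1, -0.7], [1.0, -0.6], [0.0, -0.1], [-0.3, -1.1]]
[ 0.6199 -0.0314  0.1776] [[-0.9, -0.1], [0.7, -1.8], [1.1, 0.2], [-0.9, 1.4], [0.0, -0.0], [0.0, -0.0], [-0.0, -0.0], [-0.0, -0.0]]
[ 0.6171 -0.0316  0.1858] [[-0.0, 0.0], [0.0, -0.0], [0.0, 0.0], [0.0, 0.0], [-0.6, -0.3], [0.7, -0.3], [0.2, 0.5], [-0.3, -0.3]]
top [-0.1391  0.0207]
top [-0.1393 -0.0177]
scene [-0.1402  0.0199]
scene [-0.1399 -0.0196]
```

View pics/ov_top.png

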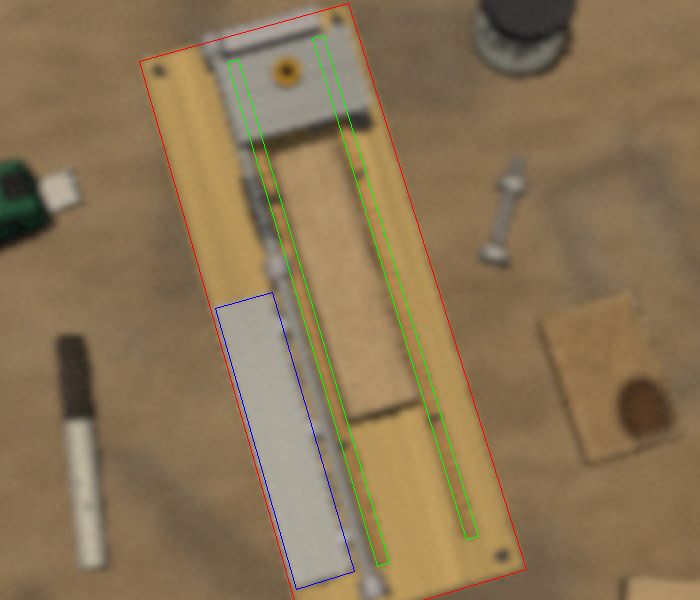

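View pics/ov_scene.png

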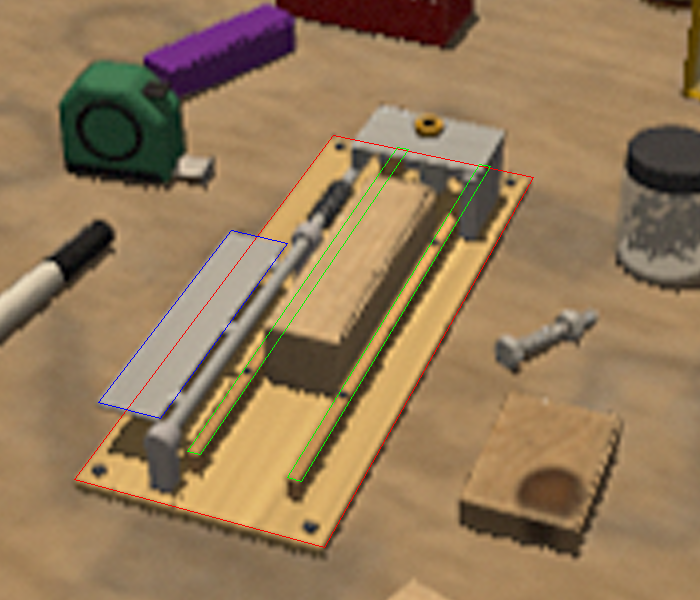

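The workpiece is the piece in the channel at top (294,210). It is larger than the loose natural-coloured piece at (391,292), and the other two are green (410,150) and purple (196,138). The crop confirms this. The overlay puts the jig's outline on the picture, and the wood's near end lies at jig x ≈ -140.

```bash
cat >> h.py <<'E'
from scipy.spatial.transform import Rotation as Ro
PJ=np.array([.6183,-.0313,.1835])
def goal(x,y,z):
    s=env.get_state(); R=s['eef_rot']; p=s['tool_pos']
    c,sn=np.cos(PJ[2]),np.sin(PJ[2])
    G=np.array([[-c,-sn,0],[-sn,c,0],[0,0,-1.]])
    t=jw(PJ,[[x,y,z]])[0]
    d=p[:2]-PJ[:2]
    print('jig xyz mm',np.round([1e3*(c*d[0]+sn*d[1]),1e3*(-sn*d[0]+c*d[1]),1e3*p[2]],1),'goal',np.round(t,4))
    print('shift mm',np.round(R.T@(t-p)*1e3,1),'turn',np.round(Ro.from_matrix(R.T@G).as_rotvec(),4), 'F',np.round(s['contact_force'],1),'t',round(s['time'],2),'open',round(s['opening'],3))
E
python3 -c "
from h import *
goal(-.165,.031,.13)"
```

```text
jig xyz mm [-355.9  635.4  231.3] goal [ 0.4504 -0.0309  0.13  ]
shift mm [-441.4 -454.9  101.3] turn [-0.      0.     -0.4643] F [ 0.4 -0.3  0.4] t 1.3 open 0.998
```

>>> send_rows(motion=[-44,-45,5,0,0,-0.046,-88,-91,10,0,0,-0.093,-132,-136,15,0,0,-0.14,-177,-182,20,0,0,-0.186,-221,-227,25,0,0,-0.232,-265,-273,30,0,0,-0.279,-309,-318,35,0,0,-0.325,-353,-364,40,0,0,-0.371,-397,-409,45,0,0,-0.418,-441.4,-454.9,50,0,0,-0.4643,-441.4,-454.9,75,0,0,-0.4643,-441.4,-454.9,101.3,0,0,-0.4643,-441.4,-454.9,101.3,0,0,-0.4643], jaw=0.1)

```text
time: 2.92
tool_pos: [0.4497, -0.031, 0.1288]
eef_rot: [[-0.983, -0.182, -0.003], [-0.182, 0.983, 0.001], [0.003, 0.001, -1.0]]
contact_force: [-0.2, -0.0, -0.5]
opening: 0.555
```

```bash
python3 - <<'E'
from h import *
goal(-.165,.031,.06)
for n in("top","scene"):
    im=env.grab_frame(n)
    u=proj(n,jw(PJ,[[-.1,0.02,.05]]))[0]; x,y=map(int,u)
    cv2.imwrite(f'pics/{n}1.png',cv2.resize(im[max(0,y-100):y+100,x-110:x+110],None,fx=3,fy=3,interpolation=cv2.INTER_CUBIC))
E
```

```text
jig xyz mm [-165.7   31.1  128.8] goal [ 0.4504 -0.0309  0.06  ]
shift mm [-0.9 -0.2 68.8] turn [ 0.0011 -0.003  -0.0004] F [-0.2 -0.  -0.5] t 2.92 open 0.555
```

View pics/scene1.png

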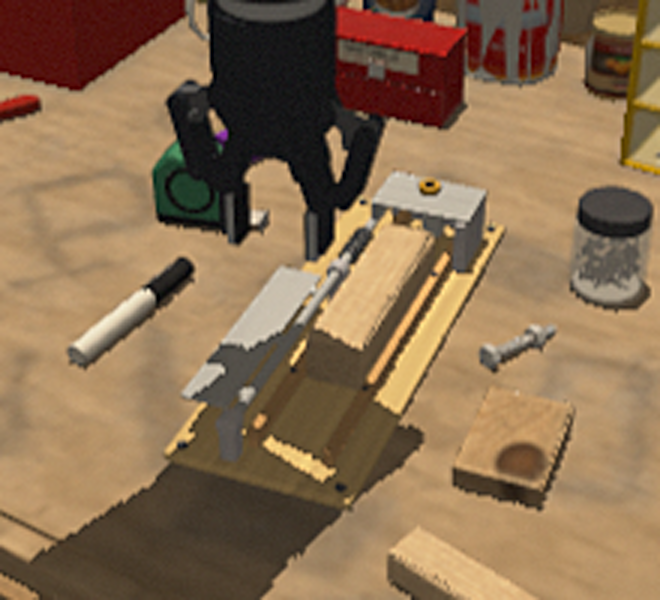

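View pics/top1.png

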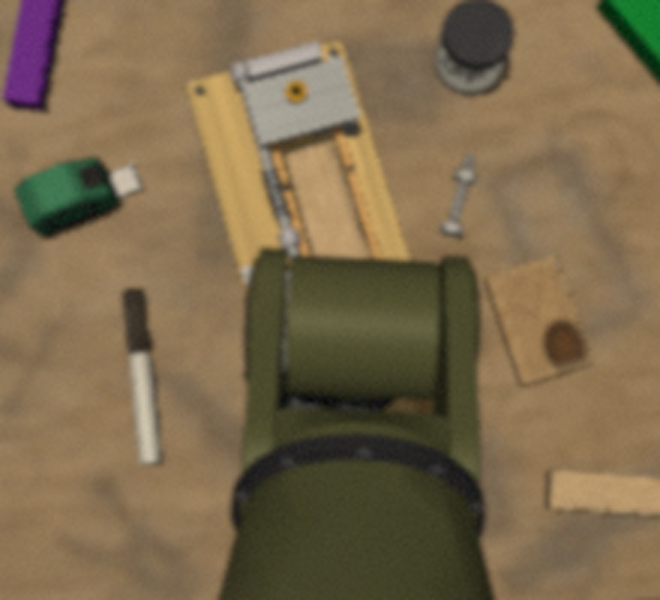

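>>> send_rows(motion=[-0.9,-0.2,40,0.001,-0.003,0,-0.9,-0.2,70,0.001,-0.003,0,-0.9,-0.2,74,0.001,-0.003,0,-0.9,-0.2,74,0.001,-0.003,0])

```text
time: 3.52
tool_pos: [0.4525, -0.0308, 0.0582]
eef_rot: [[-0.983, -0.183, 0.005], [-0.183, 0.983, -0.001], [-0.005, -0.002, -1.0]]
contact_force: [0.1, -0.6, 0.5]
opening: 0.551
```

```bash
python3 - <<'E'
from h import *
goal(-.165,.031,.03)
s=env.get_state()
im=env.grab_frame('scene')
im=cv2.resize(im[190:340,190:350],None,fx=4,fy=4,interpolation=cv2.INTER_CUBIC)
R=s['eef_rot'];p=s['tool_pos']
for y in(23.5,38,-23.5,-38):
  for x in(-11,11):
    for z,c in((-5,(0,0,255)),):
      u=(proj('scene',p+R@np.array([x,y,z])/1e3)[0]-[190,190])*4+1.5
      cv2.circle(im,tuple(map(int,u)),3,c,-1)
cv2.imwrite('pics/s2.png',im)
E
```

```text
jig xyz mm [-163.    30.7   58.2] goal [ 0.4504 -0.0309  0.03  ]
shift mm [ 2.2  0.3 28.2] turn [-0.0017  0.0052  0.0006] F [ 0.1 -0.6  0.5] t 3.52 open 0.551
```

View pics/s2.png

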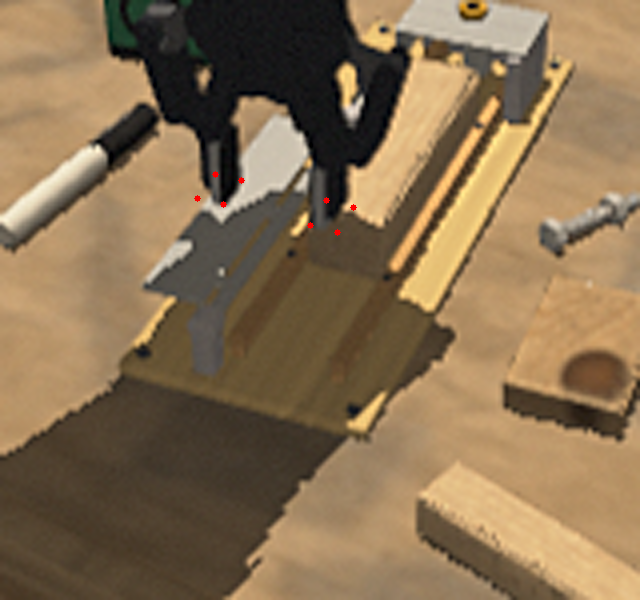

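>>> send_rows(motion=[2,0,10,0,0.005,0,2,0,18,0,0.005,0,2,0,20,0,0.005,0,2,0,20,0,0.005,0])

```text
time: 4.08
tool_pos: [0.4507, -0.0313, 0.0382]
eef_rot: [[-0.983, -0.183, 0.001], [-0.183, 0.983, -0.002], [-0.0, -0.002, -1.0]]
contact_force: [0.4, -0.1, -0.5]
opening: 0.552
```

>>> send_rows(motion=[0,0,2,0,0,0,0,0,2,0,0,0])

```text
time: 4.32
tool_pos: [0.4507, -0.0313, 0.0362]
eef_rot: [[-0.983, -0.183, 0.001], [-0.183, 0.983, -0.002], [-0.0, -0.002, -1.0]]
contact_force: [-0.1, -0.5, -0.4]
opening: 0.547
```

>>> send_rows(motion=[0,0,2,0,0,0,0,0,2,0,0,0])

```text
time: 4.58
tool_pos: [0.4509, -0.0312, 0.0344]
eef_rot: [[-0.983, -0.183, 0.001], [-0.183, 0.983, -0.002], [-0.001, -0.002, -1.0]]
contact_force: [-1.2, 0.9, 5.4]
opening: 0.548
```

>>> send_rows(motion=[0,0,3,0,0,0,0,0,6,0,0,0,0,0,9,0,0,0,0,0,10,0,0,0,0,0,10,0,0,0])

```text
time: 5.2
tool_pos: [0.4515, -0.0314, 0.0251]
eef_rot: [[-0.983, -0.183, 0.003], [-0.183, 0.983, -0.002], [-0.002, -0.002, -1.0]]
contact_force: [-2.0, -0.4, 12.5]
opening: 0.551
```

```bash
python3 - <<'E'
from h import *
goal(-.165,.031,.03)
im=env.grab_frame('scene').copy()
im=cv2.resize(im[175:310,200:360],None,fx=5,fy=5,interpolation=cv2.INTER_CUBIC)
cv2.imwrite('pics/s3raw.png',im[:600])
for th,c in((.4,(255,0,0)),(.5,(0,255,0)),(.6,(0,0,255))):
  def rot(P):
    P=np.array(P,float);y=P[:,1]-36;z=P[:,2]-36
    return np.c_[P[:,0],36+y*np.cos(th)+z*np.sin(th),36+z*np.cos(th)-y*np.sin(th)]/1e3
  for Q in ([[-55,44,38],[-55,78,38],[-220,78,38],[-220,44,38]],):
    u=(proj('scene',jw(PJ,rot(Q)))-[200,175])*5+2
    cv2.polylines(im,[np.int32(u)],True,c,1)
cv2.imwrite('pics/s3.png',im[:600])
E
```

```text
jig xyz mm [-164.    30.3   25.1] goal [ 0.4504 -0.0309  0.03  ]
shift mm [ 1.   0.7 -4.9] turn [-0.0023  0.0023  0.0004] F [-2.  -0.4 12.5] t 5.2 open 0.551
```

View pics/s3.png

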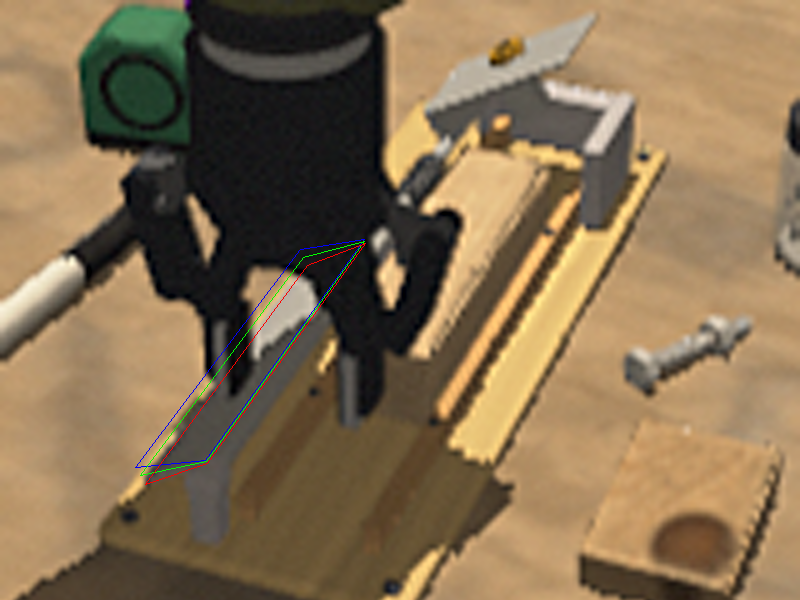

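```bash
python3 - <<'E'
from h import *
im=env.grab_frame('scene').copy()
im=cv2.resize(im[165:285,220:360],None,fx=5.5,fy=5.5,interpolation=cv2.INTER_CUBIC)
for th,c in((.4,(255,0,0)),(.5,(0,255,0)),(.6,(0,0,255))):
  def rot(P):
    P=np.array(P,float);y=P[:,1]-36;z=P[:,2]-36
    return np.c_[P[:,0],36+y*np.cos(th)+z*np.sin(th),36+z*np.cos(th)-y*np.sin(th)]/1e3
  for Q in ([[-55,44,38],[-55,78,38],[-220,78,38],[-220,44,38]],[[30,25,56],[30,-41,56],[80,-41,56],[80,25,56]]):
    u=(proj('scene',jw(PJ,rot(Q)))-[220,165])*5.5+2
    cv2.polylines(im,[np.int32(u)],True,c,1)
cv2.imwrite('pics/s4.png',im[:600])
E
```

```text
(no output)
```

View pics/s4.png

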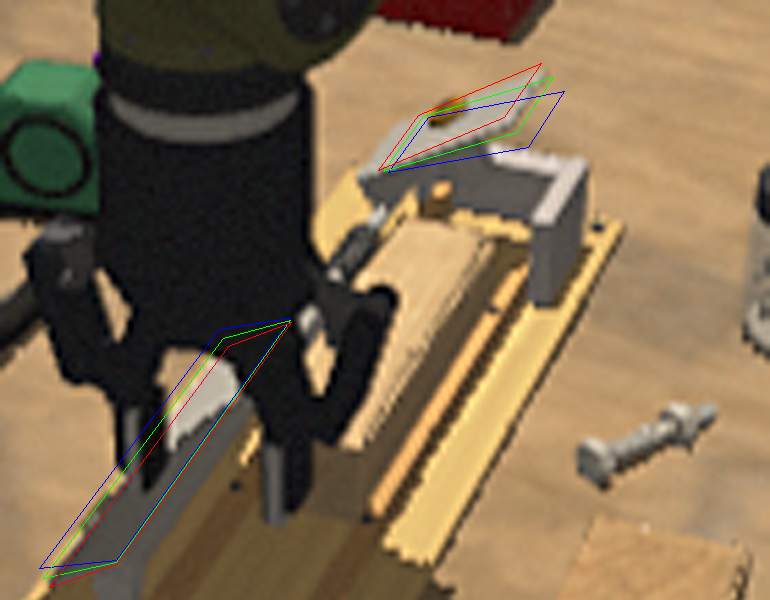

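View pics/s3raw.png

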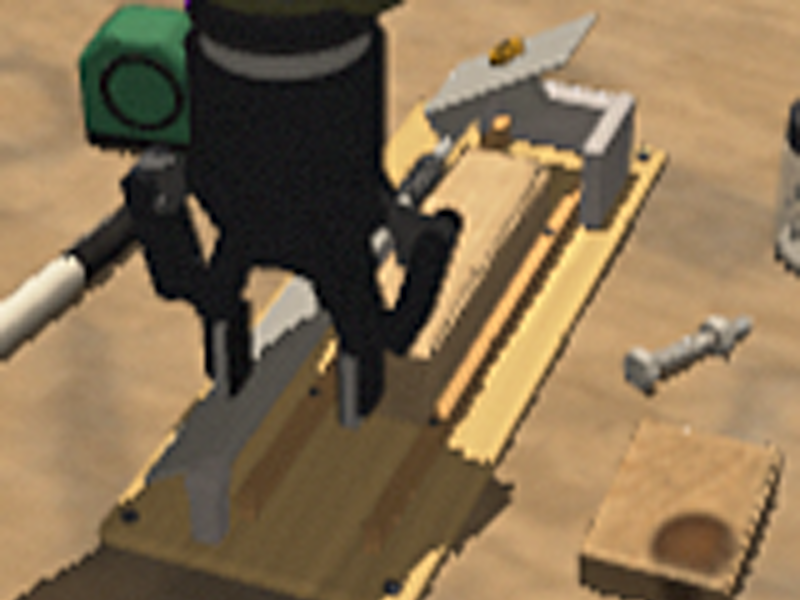

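>>> send_rows(motion=[-5,0.3,0.7,0,0,0,-10,0.5,0.7,0,0,0,-15,0.5,0.7,0,0,0,-20,0.5,0.7,0,0,0,-25,0.5,0.7,0,0,0,-30,0.5,0.7,0,0,0,-30,0.5,0.7,0,0,0])

```text
time: 6.18
tool_pos: [0.4806, -0.0249, 0.0245]
eef_rot: [[-0.983, -0.183, 0.001], [-0.183, 0.983, -0.001], [-0.001, -0.001, -1.0]]
contact_force: [-4.4, 4.9, 8.1]
opening: 0.55
```

```bash
python3 - <<'E'
from h import *
goal(-.081,.031,.025)
im=env.grab_frame('scene').copy()
cv2.imwrite('pics/s5.png',cv2.resize(im[165:285,220:360],None,fx=5,fy=5,interpolation=cv2.INTER_CUBIC))
E
```

```text
jig xyz mm [-134.2   31.5   24.5] goal [ 0.533  -0.0156  0.025 ]
shift mm [-53.2  -0.5  -0.4] turn [-0.0013  0.0011  0.0006] F [-4.4  4.9  8.1] t 6.17 open 0.55
```

View pics/s5.png

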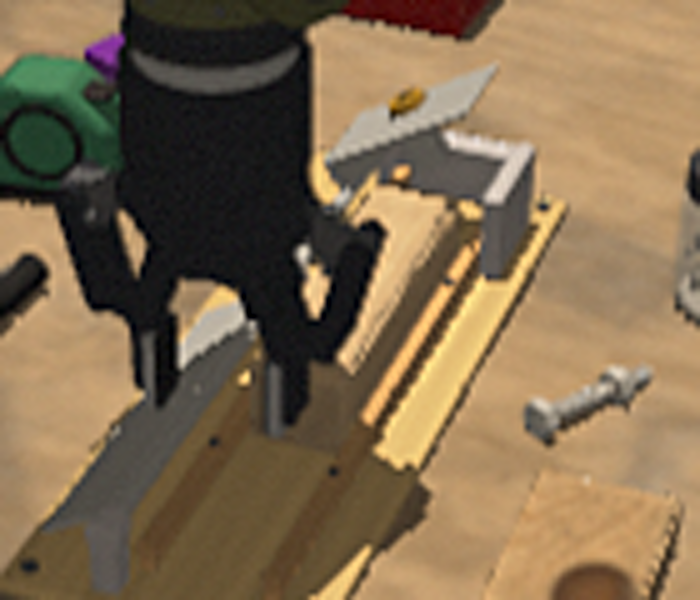

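>>> send_rows(motion=[-5,0,0.3,0,0,0,-10,0,0.3,0,0,0,-15,0,0.3,0,0,0,-20,0,0.3,0,0,0,-25,0,0.3,0,0,0,-30,0,0.3,0,0,0,-35,0,0.3,0,0,0,-40,0,0.3,0,0,0,-45,0,0.3,0,0,0,-47,0,0.3,0,0,0,-47,0,0.3,0,0,0])

```text
time: 7.6
tool_pos: [0.5262, -0.0158, 0.0243]
eef_rot: [[-0.983, -0.183, -0.0], [-0.183, 0.983, -0.0], [0.0, -0.0, -1.0]]
contact_force: [-6.9, 3.8, 8.2]
opening: 0.552
```

```bash
python3 - <<'E'
from h import *
goal(-.081,.031,.025)
im=env.grab_frame('scene').copy()
cv2.imwrite('pics/s6.png',cv2.resize(im[165:285,220:360],None,fx=5,fy=5,interpolation=cv2.INTER_CUBIC))
E
```

```text
jig xyz mm [-87.7  32.1  24.3] goal [ 0.533  -0.0156  0.025 ]
shift mm [-6.7 -1.1 -0.7] turn [-0.0004 -0.0003  0.0009] F [-6.9  3.8  8.2] t 7.6 open 0.552
```

View pics/s6.png

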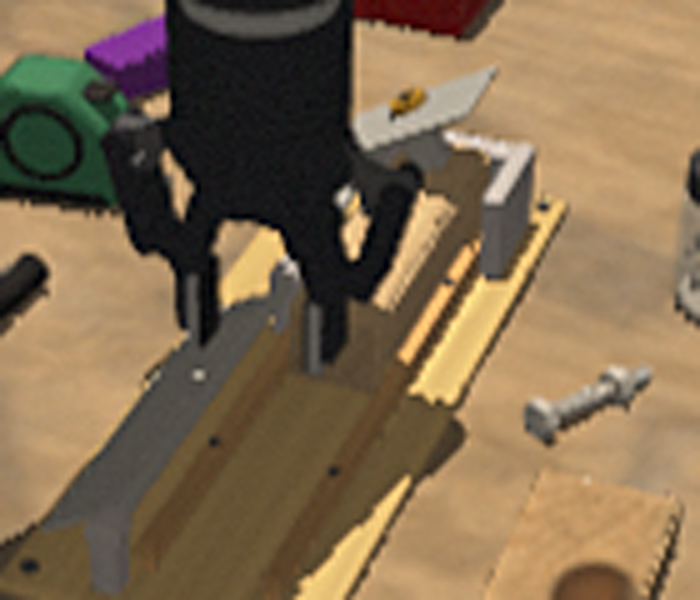

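>>> send_rows(motion=[-1.5,-0.4,0.2,0,0,0,-3,-0.4,0.2,0,0,0,-4,-0.4,0.2,0,0,0,-4,-0.4,0.2,0,0,0])

```text
time: 8.15
tool_pos: [0.5297, -0.015, 0.0242]
eef_rot: [[-0.983, -0.184, -0.002], [-0.184, 0.983, 0.0], [0.002, 0.001, -1.0]]
contact_force: [-6.6, 3.3, 7.4]
opening: 0.553
```

>>> send_rows(motion=[-1,0,0.2,0,0,0,-2,0,0.2,0,0,0])

```text
time: 8.4
tool_pos: [0.531, -0.0144, 0.0241]
eef_rot: [[-0.983, -0.184, -0.003], [-0.184, 0.983, 0.001], [0.003, 0.001, -1.0]]
contact_force: [-8.2, 1.3, 8.5]
opening: 0.552
```

>>> send_rows(motion=[-1,0,0.2,0,0,0,-2,0,0.2,0,0,0])

```text
time: 8.65
tool_pos: [0.5323, -0.0138, 0.024]
eef_rot: [[-0.983, -0.184, -0.005], [-0.184, 0.983, 0.001], [0.005, 0.002, -1.0]]
contact_force: [-8.6, 1.6, 9.3]
opening: 0.55
```

>>> send_rows(motion=[-1.5,-0.3,0.1,0.001,-0.003,0,-3,-0.3,0.1,0.001,-0.005,0])

```text
time: 8.9
tool_pos: [0.5338, -0.0134, 0.0239]
eef_rot: [[-0.983, -0.184, -0.004], [-0.184, 0.983, 0.001], [0.004, 0.002, -1.0]]
contact_force: [-21.7, -1.9, 18.6]
opening: 0.548
```

>>> send_rows(motion=[-1.5,-0.3,0.1,0,-0.003,0,-3,-0.3,0.1,0,-0.003,0])

```text
time: 9.15
tool_pos: [0.5338, -0.0134, 0.0237]
eef_rot: [[-0.983, -0.183, -0.009], [-0.183, 0.983, 0.002], [0.009, 0.003, -1.0]]
contact_force: [-35.7, -3.7, 29.9]
opening: 0.551
```

```bash
python3 - <<'E'
from h import *
goal(-.081,.031,.025)
E
```

```text
jig xyz mm [-79.8  33.   23.7] goal [ 0.533  -0.0156  0.025 ]
shift mm [ 1.2 -2.  -1.3] turn [ 0.0034 -0.0088  0.0006] F [-35.7  -3.7  29.9] t 9.15 open 0.551
```

>>> send_rows(motion=[-0.3,0,0,0,0,0,-0.3,0,0,0,0,0])

```text
time: 9.4
tool_pos: [0.5336, -0.0133, 0.024]
eef_rot: [[-0.983, -0.183, -0.011], [-0.183, 0.983, 0.002], [0.01, 0.004, -1.0]]
contact_force: [-8.0, 0.3, 9.6]
opening: 0.554
```

```bash
python3 - <<'E'
from h import *
goal(-.081,.031,.025)
im=env.grab_frame('scene').copy()
im=cv2.resize(im[165:285,220:360],None,fx=5,fy=5,interpolation=cv2.INTER_CUBIC)
Q=[[-70,21,46],[-70,-21,46],[90,-21,46],[90,21,46]]
u=(proj('scene',jw(PJ,np.array(Q)/1e3))-[220,165])*5+2
cv2.polylines(im,[np.int32(u)],True,(0,0,255),1)
th=.55
P=np.array([[30,25,56],[30,-41,56],[80,-41,56],[80,25,56.]]);y=P[:,1]-36;z=P[:,2]-36
P=np.c_[P[:,0],36+y*np.cos(th)+z*np.sin(th),36+z*np.cos(th)-y*np.sin(th)]/1e3
cv2.polylines(im,[np.int32((proj('scene',jw(PJ,P))-[220,165])*5+2)],True,(0,255,0),1)
cv2.imwrite('pics/s7.png',im)
E
```

```text
jig xyz mm [-80.   33.2  24. ] goal [ 0.533  -0.0156  0.025 ]
shift mm [ 1.  -2.2 -1. ] turn [ 0.0039 -0.0101  0.0002] F [-8.   0.3  9.6] t 9.4 open 0.554
```

View pics/s7.png

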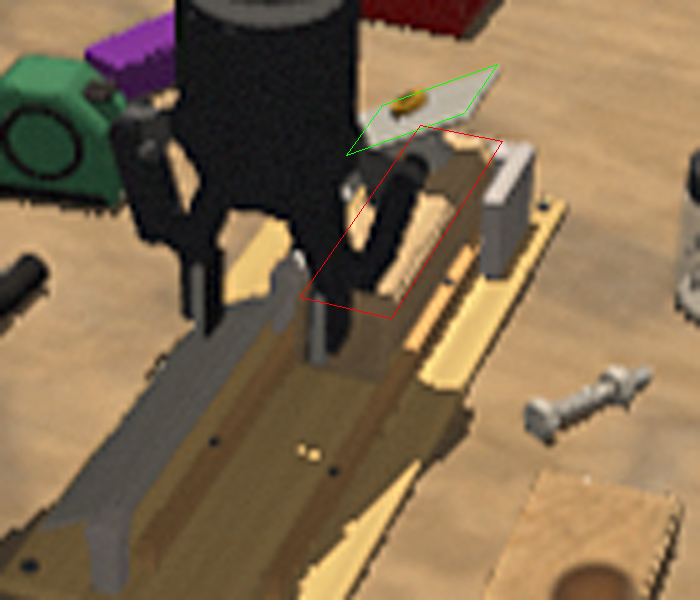

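```bash
python3 - <<'E'
from h import *
im=env.grab_frame('scene').copy()
o=[265,195];k=9
im=cv2.resize(im[195:260,265:345],None,fx=k,fy=k,interpolation=cv2.INTER_CUBIC)
im=cv2.convertScaleAbs(im,alpha=1.8,beta=10)
cv2.imwrite('pics/s8r.png',im)
for x,c in((-70,(0,0,255)),(-80,(255,0,0))):
  u=(proj('scene',jw(PJ,np.array([[x,21,8],[x,-21,8],[x,-21,46],[x,21,46]])/1e3))-o)*k+k/2
  cv2.polylines(im,[np.int32(u)],True,c,1)
cv2.imwrite('pics/s8.png',im)
E
```

```text
(no output)
```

View pics/s8.png

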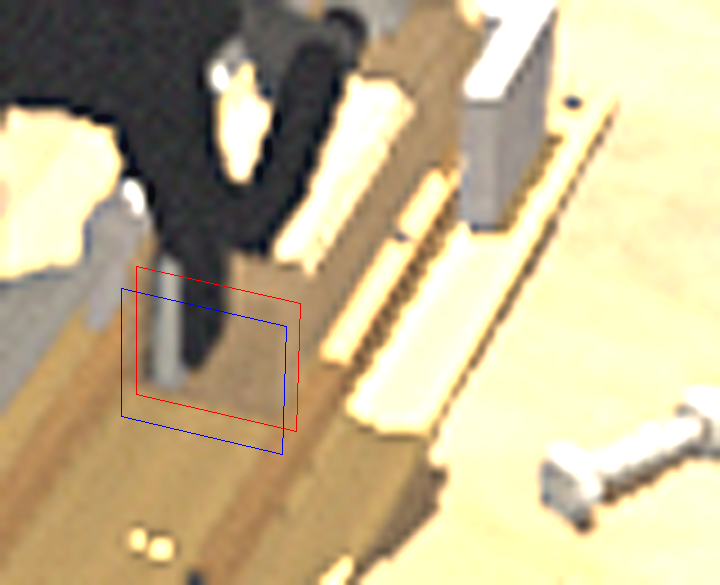

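>>> send_rows(motion=[2,0,0.2,0,0,0,4,0,0.2,0,0,0,6,0,0.2,0,0,0,6,0,0.2,0,0,0])

```text
time: 10.0
tool_pos: [0.529, -0.014, 0.0249]
eef_rot: [[-0.983, -0.182, -0.007], [-0.182, 0.983, 0.003], [0.006, 0.004, -1.0]]
contact_force: [3.4, 4.1, 7.1]
opening: 0.55
```

>>> send_rows(motion=[0,0,-2,0,0,0,0,0,-4,0,0,0,0,0,-6,0,0,0,0,0,-8,0,0,0,0,0,-11,0,0,0,0,0,-15,0,0,0,0,0,-25,0,0,0,0,0,-50,0,0,0,0,0,-90,0,0,0,0,0,-120,0,0,0,0,0,-120,0,0,0])

```text
time: 11.38
tool_pos: [0.5308, -0.0144, 0.1476]
eef_rot: [[-0.983, -0.182, -0.002], [-0.182, 0.983, 0.002], [0.002, 0.002, -1.0]]
contact_force: [0.0, -0.0, -0.1]
opening: 0.549
```

>>> send_rows(motion=[50,0,0,0,0,0,100,0,0,0,0,0,140,0,0,0,0,0,150,0,0,0,0,0,150,0,0,0,0,0])

```text
time: 12.0
tool_pos: [0.3836, -0.0419, 0.148]
eef_rot: [[-0.983, -0.182, -0.002], [-0.182, 0.983, 0.002], [0.002, 0.002, -1.0]]
contact_force: [-0.1, -0.8, -0.1]
opening: 0.549
```

```bash
python3 - <<'E'
from h import *
goal(-.081,.031,.025)
for n in("scene","top"):
  im=env.grab_frame(n).copy()
  o=np.array([215,165]) if n=="scene" else np.array([230,130]);k=5 if n=="scene" else 4
  im=cv2.resize(im[o[1]:o[1]+120,o[0]:o[0]+145],None,fx=k,fy=k,interpolation=cv2.INTER_CUBIC)
  Q=np.array([[-70,21,46],[-70,-21,46],[90,-21,46],[90,21,46]])
  f=lambda P:np.int32((proj(n,jw(PJ,P))-o)*k+k/2)
  cv2.polylines(im,[f(Q/1e3)],True,(0,0,255),1)
  th=.33
  P=np.array([[30,25,56],[30,-41,56],[80,-41,56],[80,25,56.]]);y=P[:,1]-36;z=P[:,2]-36
  P=np.c_[P[:,0],36+y*np.cos(th)+z*np.sin(th),36+z*np.cos(th)-y*np.sin(th)]/1e3
  cv2.polylines(im,[f(P)],True,(0,255,0),1)
  cv2.imwrite(f'pics/{n}9.png',im)
E
```

```text
jig xyz mm [-232.7   32.4  148. ] goal [ 0.533  -0.0156  0.025 ]
shift mm [-151.9   -1.7  122.8] turn [ 0.0024 -0.0015 -0.0005] F [-0.1 -0.8 -0.1] t 12.0 open 0.549
```

View pics/scene9.png

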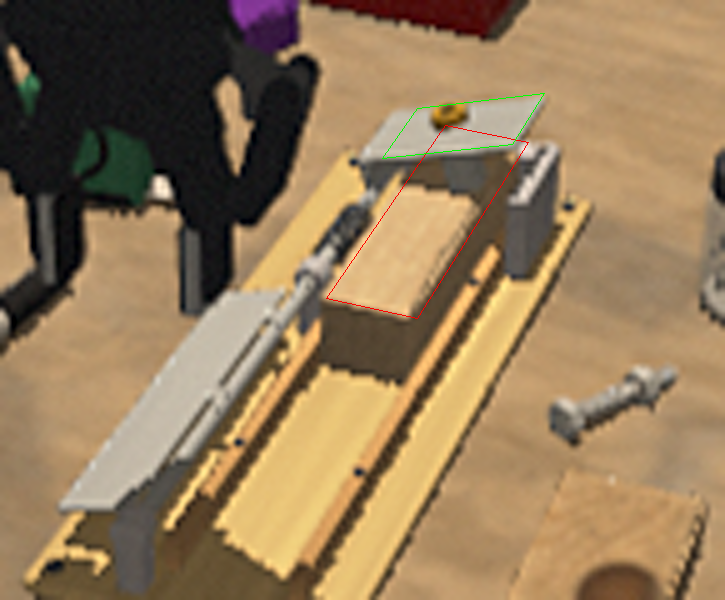

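View pics/top9.png

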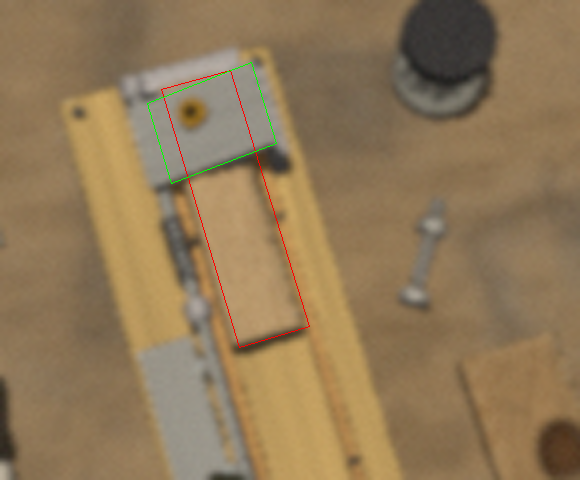

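```bash
python3 -c "
from bench import env
print(env.close_job(), env.get_state()['time'])"
```

```text
the job is handed in; nothing more can be done
the job is handed in; nothing more can be done
```

The wood is home against the end stop, the leaf is down on it, and I handed the job in at about 12 s of the 48 s allowed. No verdict was reported.

- **Opening:** one fingertip pressed the pedal until the leaf was open about 0.55 to 0.6 rad, judged from the picture overlay. At that point the wood was still at jig x ≈ -60 mm.
- **Pushing:** with the pedal held down, the other fingertip pushed the wood about 70 mm along the channel. It stopped moving as the push force rose from 8 to about 36 N, which is the end stop.
- **Releasing:** I backed the finger a few mm off the wood and let the pedal up slowly. The gripper was then lifted clear and drawn back.

**Last checks:**
- **Wood:** the overlay at jig x = +10 mm matches its outline in the side ("scene") view to within 1–2 mm. It lies flat between the rails.
- **Leaf:** it matches the 0.33 rad overlay, resting on the wood.
- **Robot:** it was reading about 0 N, touching nothing.
- **Things beside the jig:** the bolt and offcut looked unmoved. The arm did not go near the others. I did not measure any of them again.

**Disagreements:** the top view's overlay sat 2–3 mm off in places, so I trusted the side view and the force at the stop more. While I was pushing, the picture first seemed to show the wood too far in. That was the gripper's shadow edge on it, and a closer crop settled it.

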